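Press a teat-cup end cap home with a trigger clamp, then release it

TASK

The white plastic end cap of the steel teat-cup shell lying in the bar clamp still stands proud of the rim. Squeeze the clamp's trigger, stroke after stroke, to walk the moving jaw onto the cap and press it fully home against the rim, and stop as soon as you feel it seat, because the cap cracks if the clamp is forced down on it. Then let go of the trigger and hold the release tab down until the jaw has run all the way back, leaving the shell lying free in its wooden blocks; work the jaw only by its trigger and tab, keep your fingers off the shell and cap, and leave the other things where they are.

Things in the scene. Friction and masses are not known exactly. Their poses are not given: they have to be found in the camera images.
- clamp: One-handed bar clamp on its side on a fixed 195 x 375 x 12 mm plywood board. Origin: bench level under the bar at the clamp's body; y along the bar to the moving jaw, z up, x away from the handle. Bar, jaws, handle, trigger and shell are all centred 40 mm up. Black body x -35..23, y -45..15, top 60 mm. Handle (fixed) points to -x. Nothing else stands between x -145 and -60, y -100 and 60 above 15 mm.
- handle_mid (a point): Centre of the clamp's fixed black handle: 18 mm thick along y (y -41 to -23 mm in the clamp's frame), 28 mm high (26 to 54 mm up), x -30 to -142 mm. Clamp axes.
- trigger_face (a point): Middle of the trigger's outer face (its +y side, where a finger squeezes), 88 mm from its pivot, 40 mm up; moves with the trigger. At rest it is at x -79, y +14 mm in the clamp's frame, 55 mm from the handle's far face; fully squeezed 18 mm nearer (37 mm). Trigger: black, 12 mm thick, 24 mm high (28 to 52 mm up), x -34 to -119 mm.
- trigger (a joint): Trigger angle: 0 at rest, 0.205 rad fully squeezed towards the handle (-y); pivot at x 8, y 1 mm. It springs back. The first 1 mm at the face is idle; a full stroke walks the jaw 4 to 6 mm, and it stays there when the trigger returns. A push of F newtons at trigger_face presses the jaw with 2.7 F - 15 to 2.7 F - 5 N, more if jerked; about 6 N moves the free jaw.
- jaw_travel (a joint): How far the bar and its moving jaw have closed, m: 0 = jaw fully open (against its stop, where a light spring returns it while the tab is held down), starts at 0.004 to 0.014, about 0.038 with the jaw on a cap that is fully home and the shell against the fixed jaw.
- moving_jaw: The steel bar and the black jaw on its +y end, reaching to +x, 34 mm high, with a 36 x 30 mm rubber pad towards the shell that yields 1 mm per 35 N. Frame as the clamp's but moving along -y with jaw_travel; pad face at x 60, y 205, z 40 mm in this frame.
- body_jaw_face (a point): Centre of the fixed jaw's pad (clamp x 60, y 22, z 40 mm); the shell's mouth comes to rest against it.
- shell: Loose steel teat-cup shell, 40 mm across, 140 mm long, 0.22 kg, along clamp y in two open wooden vee blocks, its mouth 2 to 8 mm from the fixed jaw. Origin 20 mm below the middle of its axis (clamp x 60, y 94 to 100, z 20 mm); y points to the capped end. It slides to the fixed jaw when pushed.
- cap (a joint): How far the white end cap (44 mm flange, 6 mm thick) is pressed into the shell's +y end, m: 0 = flange 12 mm off the rim, 0.012 = fully home, flange on the rim. Starts at 0.002 to 0.006. It moves under about 16 N and stays; home, it stops hard. It cracks when the jaw presses it with more than 45 N.
- cap_face (a point): Centre of the cap's outer face, on the shell's axis; the moving jaw presses here.
- tab_top (a point): Top of the grey release tab, a 22 x 28 mm thumb plate over the bar (clamp x 0, y 34, 76 mm up at rest), in front of the clamp's body. Pressing it straight down releases the jaw.
- tab (a joint): Release tab angle: 0 at rest, 0.20 rad pressed to its stop, about 10 mm down at tab_top; springs back. 2 N when the clamp is unloaded, up to about 12 N when it is tight; it then gives way suddenly. Half its travel is enough; the jaw runs back at about 50 mm/s while it is held, and stops where it is when let go.
- spare_cap: A second white end cap, 44 mm across, lying flange down on the board, 28 mm high; not to be used. Origin under its centre.
- vial_a: Capped milk sample pot on the board, 34 mm across, 65 mm high. Bystander. Origin under its centre.
- spare_shell_a: Bare steel shell standing on the bench, 42 mm across, 140 mm high. Bystander. Origin under its centre.
- spanner: Steel spanner lying on the bench. Bystander.
Mind the look-alikes: they are no part of the job. Leave any blue look-alike of the shell alone.

How it is judged (in metres and radians):
On the way, in this order (a step that is already met when the one before it is completed fails the run):
1. the moving jaw has pressed the cap fully home and bears on it (value of joint cap above 0.0115 m and contact force between moving_jaw and shell above 8 N), for 0.2 s.
2. the jaw has run back (value of joint jaw_travel below 0.01 m), for 0.1 s.
At the end, for the whole second after the job is handed in: The cap is home (flange within 0.5 mm of the rim), the moving jaw is back within 10 mm of its open stop, trigger and release tab have sprung back to rest, and the shell lies still in its vee blocks (within 6 mm across and about 10 mm along) (value of joint cap above 0.0115 m and value of joint jaw_travel below 0.01 m and value of joint each of trigger, tab below 0.03 rad and linear speed of shell below 0.02 m/s and y of shell in the frame of clamp between 0.085 and 0.108 m and x of shell in the frame of clamp between 0.054 and 0.066 m and angle between the y axis of shell and the y axis of clamp, either way round below 0.1 rad); the robot touches nothing.
It fails at once if the jaw presses cap or shell with more than 45 N: the cap cracks (contact force between moving_jaw and shell above 45 N).
It fails at once if the moving jaw is pushed by hand (contact force between any of the fingers, the arm and moving_jaw above 3 N).
It fails at once if the shell or cap is handled (contact force between any of the fingers, the arm and shell above 3 N).
It fails at once if another thing on the bench is moved more than 20 mm (distance of any of spare_cap, vial_a, spare_shell_a, spanner from where it was at the start of the episode above 0.02 m).
It also fails if it takes over 62 s, if anything falls off the work surface, if the arm or the gripper's body presses on something with over 40 N, if the wrist force passes 120 N, or if a joint passes its speed limit or range.

ROBOT

A 6-joint arm with a two-finger parallel gripper is mounted at the origin on the work surface. World frame = base frame: x ahead of the robot, y to its left, z up, the work surface at z = 0. Lengths are in mm, angles in degrees, forces in N, time in s.
With the tool pointing down it reaches from about 350 to 925 mm from the base axis. Payload 6.4 kg.
Tool frame: the origin (TCP) lies on the centre line of the jaws, within the pads' length; the fingertips stand 19 mm ahead of it and the grasp point (between the pads) is the TCP; x points along the fingers, z is the direction in which the jaws open and shut, and the axes are right-handed (so a half turn about x gives the same grasp; the last joint's range is limited). The gripper opens to 94 mm and grips with 3 to 60 N. Pads are 16 mm wide; open, the fingers measure 119 mm over their backs; the gripper's body (75 mm by 177 mm) begins 78 mm behind the grasp point.
Start: joints at [-9.975, 14.043, 89.255, -0, 76.702, -9.975], TCP at [650.011, 0.004, 224.455] pointing down, gripper open.
Joint ranges: [-179.41, 179.41], [-58.25, 129.5], [7.25, 145.43], [-54.29, 234.29], [11.92, 165.04], [-157.13, 157.13]. Speed limits (degrees/s): [147.25, 147.25, 180, 180, 180, 180].

INTERFACE

Orientations are given as a 3x3 rotation matrix whose columns are the frame's x, y, z axes.
In Python, from plant import manip, snapshot, order gives the robot as it stands. The module is installed in compiled form; this text tells all that it offers.
- The arm moves only by the tool send_rows, never from a script. Its argument "moves" is a list of rows, each a list of 3 entries, a list of its own where there are three numbers: the shift along the world's x, y, z in m, then the turn, a rotation vector about the world's x, y, z in rad, then the closure, from 0 (fully open) to 1 (shut). In form: [[[x, y, z], [rx, ry, rz], gripper], ...]. A call has 1 to 20 rows; each row is the pose to reach, as a shift and turn from the pose measured when the call began; what a row does not reach only later rows make up. A row lasts 1/8 s, in which the tool goes at most 62.5 mm and 10.7 degrees, less where a joint would pass 70% of its speed; a pose out of reach is approached as far as the arm can. A call with a gripper value outside its range is refused whole. The fingers move at their own pace and stop on an object; "squeeze" is the grip in N (left out, the last holds). Time passes only in rows, so rows that repeat a pose let the fingers close. It gives the time, the measured TCP pose, the force and the opening at its end, in the units of the state.
- manip.get_state(): the state, without advancing time (a new reading comes with each control period).
- snapshot(name): name is "scene" or "side" or "wrist"; returns a dict with "color" (480x640x3 uint8, red, green, blue), "range_z" (480x640 float32, mm along the optical axis (not along the pixel's ray), 0 where there is no reading), "K" (3x3 intrinsics, pixels), "k1" (the pictures are not rectified: a ray, as slopes to the right and down, at radius r is drawn at 1 + k1 r^2 times it, then the intrinsics apply), "origin" and "orientation" of the camera in the world. Camera axes: x right, y down, z forward; pixel columns grow to the right and rows downward; lengths in mm; the calibration is good to about 2 mm. A picture is of the moment at which its call begins.
- order.close_job(): hands the job in, once; it reports no verdict.
The state is a dict: "time_s": time; "qpos": joint angles; "joint_vel": joint speeds; "tau": joint torques, N m; "position": TCP position; "eef_rot": TCP orientation; "force": force on the tool from outside, world axes, zero at the start; "wrist_torque": the same for the moment, N m; "finger_gap": finger opening in mm.
Only numpy, scipy, OpenCV 4.12 (cv2) and the standard library are available. Lean on these libraries where they do the work, as an engineer would, in place of code of your own. Each camera call takes 0.05 s, during which the arm holds its last target.

## Working session

There is one attempt and no reset: what is moved stays moved. The work goes in short steps, Python scripts to look and compute and a tool call to move; the robot and the scene stay as the last step left them, time stands still between calls to the robot, and variables do not carry over. Pictures are saved under pics/ and viewed, and the job is handed in when it is done.

Besides the shell and the picture viewer there is one more tool, called after "Request:" in YAML: its name, and indented under it one key for each argument. send_rows: Moves the arm, as the interface text tells. Its arguments: {"type":"object","properties":{"moves":{"type":"array"},"squeeze":{"type":"number"}},"required":["moves"]}

```bash
mkdir -p pics; cat > h.py <<'E'
import numpy as np, cv2
from plant import manip, snapshot, order
def save(n,f):
    s=snapshot(n); cv2.imwrite(f'pics/{f}.png',s['color'][:,:,::-1]); np.savez(f'pics/{f}.npz',**s); return s
def load(f): return dict(np.load(f'pics/{f}.npz'))
def ray(s,u,v):
    K=s['K']; d=np.array([(u-K[0,2])/K[0,0],(v-K[1,2])/K[1,1]]); x=d.copy()
    for _ in range(20): x=d/(1+float(s['k1'])*(x@x))
    return s['orientation']@np.array([x[0],x[1],1.])
def pt(s,u,v,z=None):
    r=ray(s,u,v); o=s['origin']
    if z is None: return o+r*float(s['range_z'][int(v),int(u)])
    return o+r*(z-o[2])/r[2]
def proj(s,p):
    c=s['orientation'].T@(np.array(p)-s['origin']); x=c[:2]/c[2]; x=x*(1+float(s['k1'])*(x@x)); return s['K'][0,0]*x[0]+s['K'][0,2], s['K'][1,1]*x[1]+s['K'][1,2]
E
python3 - <<'E'
from h import *
st=manip.get_state(); print(st)
for n in ['scene','side','wrist']:
    s=save(n,n+'0'); print(n,s['origin'],s['orientation'].round(2).tolist(),s['K'][0,0],s['k1'])
E
```

```text
{'time_s': 0.0, 'qpos': array([-9.97510048e+00,  1.40840814e+01,  8.93227658e+01, -6.73457897e-04,
        7.67030973e+01, -9.97352812e+00]), 'joint_vel': array([ 0.08148299, -0.03262964, -0.04642729, -0.16122085, -0.01928186,
        0.08389175]), 'tau': array([ 8.38778797e-04, -4.15839279e+01, -3.14599335e+01,  6.84806099e-02,
        3.33599187e-02, -1.41738678e-04]), 'position': array([6.49440556e+02, 1.02348038e-01, 2.23365890e+02]), 'eef_rot': array([[-1.89186747e-03,  2.50320757e-05,  9.99998210e-01],
       [ 3.21125094e-04,  9.99999948e-01, -2.44245920e-05],
       [-9.99998159e-01,  3.21078311e-04, -1.89187541e-03]]), 'force': array([ 0.21846051, -0.37166386,  0.35387979]), 'wrist_torque': array([ 0.00822697,  0.01613054, -0.01307484]), 'finger_gap': 93.78422768205621}
scene [1067.29662928   97.19868161  813.82347898] [[-0.23, 0.73, -0.64], [0.97, 0.17, -0.16], [-0.01, -0.66, -0.75]] 565.0536220925135 -0.029598684032809457
side [ 163.18687125 -732.97330727  710.44448031] [[0.92, -0.25, 0.29], [-0.39, -0.61, 0.69], [0.01, -0.75, -0.66]] 475.6650300430889 -0.07063164003678547
wrist [649.9768605   70.13447492 382.87774342] [[1.0, -0.0, -0.0], [-0.0, -0.97, -0.24], [-0.0, 0.24, -0.97]] 342.37166671418606 0.006373976820839441
```

View pics/scene0.png

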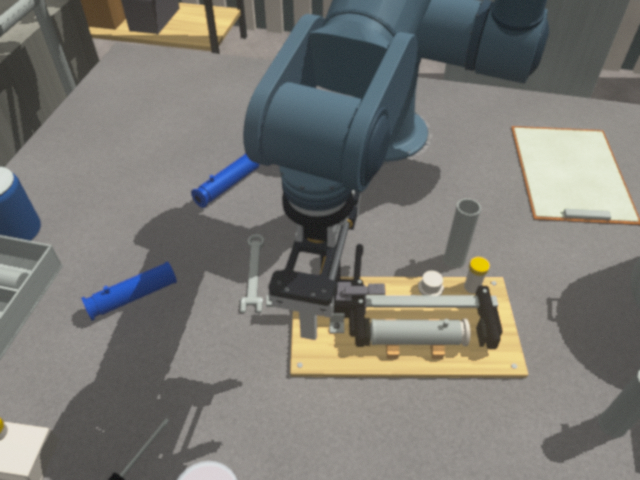

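View pics/side0.png

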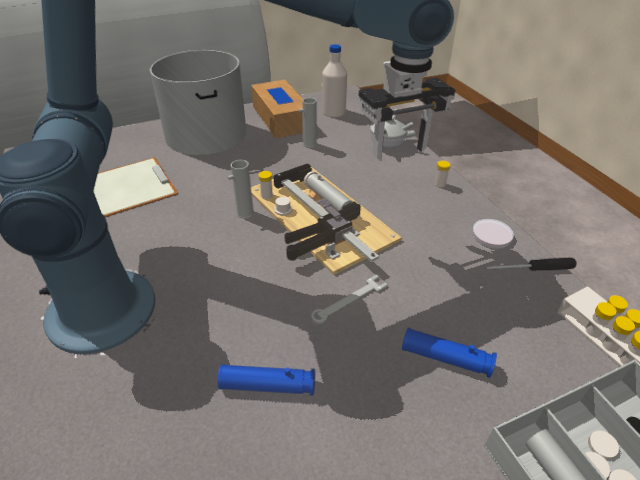

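View pics/wrist0.png

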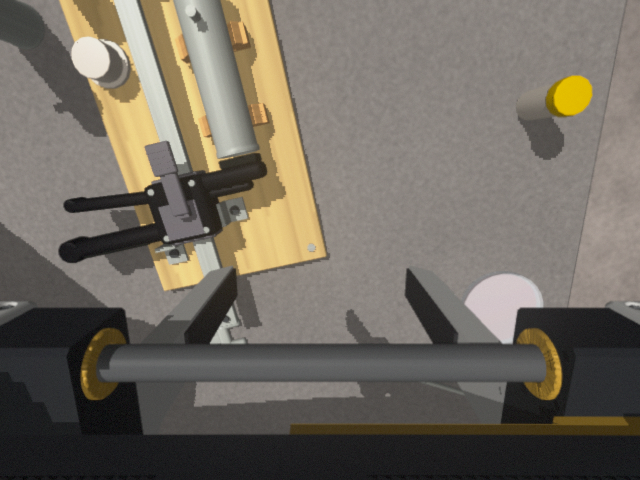

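The wrist view shows the clamp: body at (185,210), trigger at (100,203), handle at (105,245), tab at (160,157). The shell is at (225,100) and the spare cap at (95,58).

Look-alikes for the shell are the blue shells (scene 130,290 and 225,180) and the standing bare shell (scene 465,215). For the trigger, it is the thicker fixed handle beside it.

```bash
python3 - <<'E'
from h import *
s=load('wrist0'); im=s['color'][:,:,::-1]
cv2.imwrite('pics/wc.png',cv2.resize(im[120:280,40:340],None,fx=2.6,fy=2.6,interpolation=cv2.INTER_CUBIC))
s=load('side0'); im=s['color'][:,:,::-1]
cv2.imwrite('pics/sc.png',cv2.resize(im[150:280,220:420],None,fx=4,fy=4,interpolation=cv2.INTER_CUBIC))
E
```

```text
(no output)
```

View pics/wc.png

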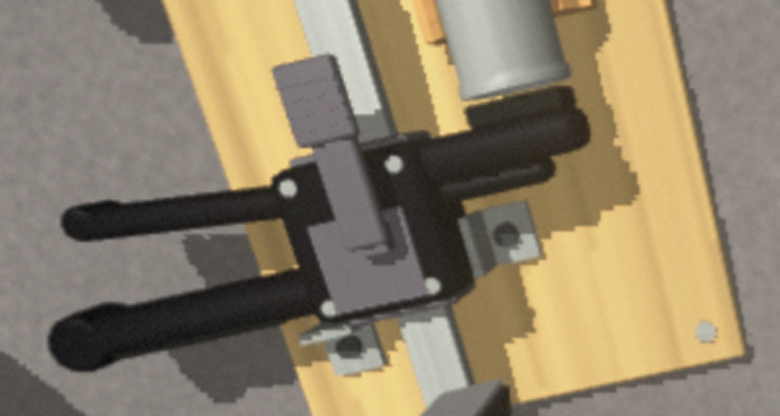

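View pics/sc.png

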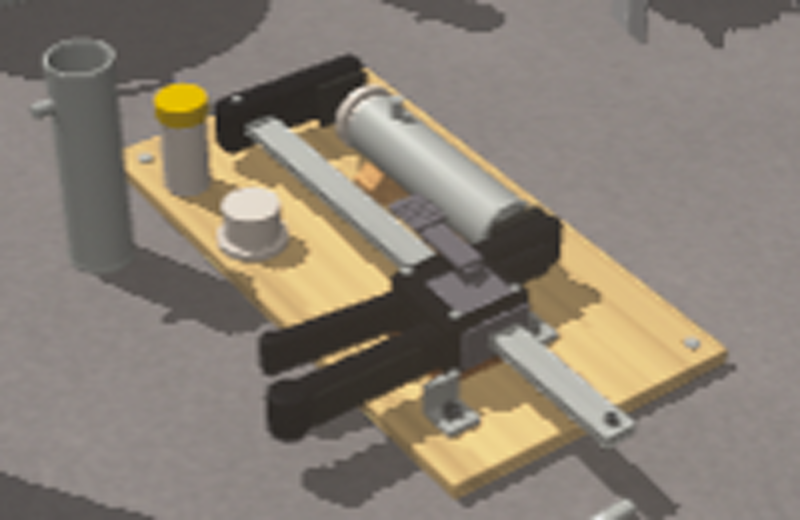

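```bash
python3 - <<'E'
from h import *
s=load('wrist0')
c=lambda u,v:(40+u/2.6,120+v/2.6)
P=[pt(s,*c(u,v),61) for u,v in [(287,188),(393,163),(432,286),(329,308)]]
for p in P: print('screw',p.round(1))
m=np.mean(P,0); print('centre',m.round(1))
for a,b in [(0,1),(3,2),(3,0),(2,1)]:
    d=P[b]-P[a]; print(np.degrees(np.arctan2(d[1],d[0])).round(1),np.linalg.norm(d).round(1))
print('tab',pt(s,*c(315,100),76),pt(s,*c(315,100)))
print('depth body',pt(s,*c(300,230)),pt(s,*c(410,270)))
# board right edge
A=pt(s,*c(745,352),12);B=pt(s,*c(668,0),12);print(A,B,np.degrees(np.arctan2(*(B-A)[1::-1])))
A=pt(s,*c(745,352));print('depth board corner-ish',A)
print('handle', pt(s,*c(200,310)),'trig',pt(s,*c(180,208)))
for n in ['scene0','side0']:
    s2=load(n)
    H,W=s2['range_z'].shape
    # cloud
    pts=np.array([pt(s2,u,v) for v in range(0,H) for u in range(200 if n=='side0' else 280,420 if n=='side0' else 540) if s2['range_z'][v,u]>0 and 140<v<390])
    np.save('pics/'+n+'_cl.npy',pts)
H=480
pts=np.array([pt(s,u,v) for v in range(0,290) for u in range(0,340) if s['range_z'][v,u]>0]); np.save('pics/wrist_cl.npy',pts)
E
python3 - <<'E'
import sys; sys.path.insert(0,'.')
from h import *
import os; os.chdir('.')
for n in ['scene0_cl','side0_cl','wrist_cl']:
    p=np.load(f'pics/{n}.npy'); 
    q=p[(p[:,2]>8)&(p[:,2]<16)&(abs(p[:,0]-550)<250)&(abs(p[:,1]-250)<300)]
    r=cv2.minAreaRect(q[:,:2].astype(np.float32)); print(n,len(q),r, np.median(q[:,2]))
E
```

```text
screw [489.9  33.6  61. ]
screw [528.9  42.5  61. ]
screw [539.1  -2.6  61. ]
screw [500.1 -11.   61. ]
centre [514.5  15.6  61. ]
12.9 40.0
12.1 39.9
102.8 45.8
102.7 46.3
tab [510.36411703  64.74809872  76.        ] [510.2237556   64.74268345  75.69147658]
depth body [491.77095352  17.99061006  58.95814018] [531.30419983   3.29891237  60.47253602]
[655.95093428 -43.280003    12.        ] [625.09165326 102.04567599  12.        ] 101.98843951232696
depth board corner-ish [ 6.56152465e+02 -4.71059602e+01 -5.11298371e-01]
handle [446.51324991 -14.03229935  52.00856991] trig [443.27573582  24.81785956  49.53679359]
scene0_cl 11483 ((494.69061279296875, 110.66734313964844), (251.52296447753906, 374.41851806640625), 12.830015182495117) 12.00402312323115
side0_cl 3235 ((482.9803771972656, 239.456787109375), (326.3984680175781, 588.1014404296875), 1.9902782440185547) 12.335403949767397
wrist_cl 27582 ((499.57861328125, 79.52393341064453), (251.85531616210938, 309.8081359863281), 12.450804710388184) 11.092741079242188
```

```bash
python3 - <<'E'
from h import *
th=np.radians(12.5);R=np.array([[np.cos(th),-np.sin(th)],[np.sin(th),np.cos(th)]]);O=np.array([517.4,31.5])
cl=lambda p:np.r_[R.T@(p[:2]-O),p[2]].round(1)
s=load('side0'); c=lambda u,v:(220+u/4,150+v/4)
for n,u,v in [('sp shell top',80,55),('sp shell side',95,200),('vial top',181,100),('spare cap top',252,205),('handle top',330,380),('trig top',330,330),('jaw top',290,95),('cap',352,108),('shell mouth top',505,212)]: print(n,cl(pt(s,*c(u,v))))
print('cap edge ',cl(pt(s,*c(375,100))))
s=load('scene0')
for n,u,v in [('vial',480,265),('jaw',490,300),('jaw2',495,325),('cap',464,330),('spsh',467,208),('bar',420,301),('shellmid',410,328)]: print(n,cl(pt(s,u,v)))
s=load('wrist0'); c=lambda u,v:(40+u/2.6,120+v/2.6)
for n,u,v in [('handle',200,310),('handle end',85,340),('trig',180,208),('trig end',80,220)]: print(n,cl(pt(s,*c(u,v))))
E
```

```text
sp shell top [-115.3  206.6  130.2]
sp shell side [-132.7  171.3   55.4]
vial top [-53.5 204.4  77.8]
spare cap top [-47.9 135.1  38.2]
handle top [-105.4  -36.3   51. ]
trig top [-511.3 -669.7  710.4]
jaw top [ 24.  204.2  53. ]
cap [ 45.9 166.6  55.2]
shell mouth top [76.4 48.  33.5]
cap edge  [ 58.6 159.6  60.2]
vial [-50.9 209.9  75.5]
jaw [  6.  220.5  54.6]
jaw2 [ 55.2 218.9  55.6]
cap [ 65.  168.2  55.9]
spsh [-142.1  194.6  119.2]
bar [  2.4 107.3  45.8]
shellmid [62.9 83.5 57.6]
handle [-79.1 -29.1  52. ]
handle end [-125.9  -30.7   52.8]
trig [-73.8   9.5  49.5]
trig end [-110.6   13.3   51.5]
```

Request:
send_rows:
  moves:
    - [[-0.02,0,0],[0,0,-0.15],0]
    - [[-0.05,-0.002,0],[0,0,-0.3],0]
    - [[-0.08,-0.004,0],[0,0,-0.45],0]
    - [[-0.11,-0.006,0],[0,0,-0.6],0]
    - [[-0.14,-0.008,0],[0,0,-0.75],0]
    - [[-0.17,-0.01,0],[0,0,-0.9],0]
    - [[-0.19,-0.012,-0.01],[0,0,-1.05],0]
    - [[-0.203,-0.012,-0.03],[0,0,-1.2],0]
    - [[-0.203,-0.012,-0.06],[0,0,-1.353],0]
    - [[-0.203,-0.012,-0.09],[0,0,-1.353],0]
    - [[-0.203,-0.012,-0.09],[0,0,-1.353],0]
  squeeze: 8

```text
time_s: 1.52
position: [444.6, -11.4, 131.4]
eef_rot: [[-0.005, 0.976, 0.216], [0.003, 0.216, -0.976], [-1.0, -0.005, -0.004]]
force: [0.1, 0.0, 0.5]
finger_gap: 93.9
```

```bash
python3 - <<'E'
from h import *
st=manip.get_state(); print(st['time_s'],st['position'],st['eef_rot'].round(3),st['force'],st['qpos'])
s=save('wrist','wrist1')
save('scene','scene1')
th=np.radians(12.5);R=np.array([[np.cos(th),-np.sin(th)],[np.sin(th),np.cos(th)]]);O=np.array([517.4,31.5])
for p in [(-79,14,52),(-79,-41,52),(0,34,76),(0,0,60)]:
    print(p,proj(s,np.r_[O+R@np.array(p[:2]),p[2]]))
E
```

```text
1.525 [444.57216874 -11.40597768 131.4133127 ] [[-0.005  0.976  0.216]
 [ 0.003  0.216 -0.976]
 [-1.    -0.005 -0.004]] [0.0615187  0.02407836 0.50990293] [-1.61823901e+01 -7.93812720e+00  1.22522000e+02  8.33806632e-02
  6.57644065e+01  6.13067082e+01]
(-79, 14, 52) (np.float64(265.8303443091178), np.float64(249.66006204167783))
(-79, -41, 52) (np.float64(341.66323421410516), np.float64(249.61792661600703))
(0, 34, 76) (np.float64(220.72060977562117), np.float64(134.4944062696211))
(0, 0, 60) (np.float64(280.4831002919531), np.float64(135.56810417573686))
```

View pics/wrist1.png

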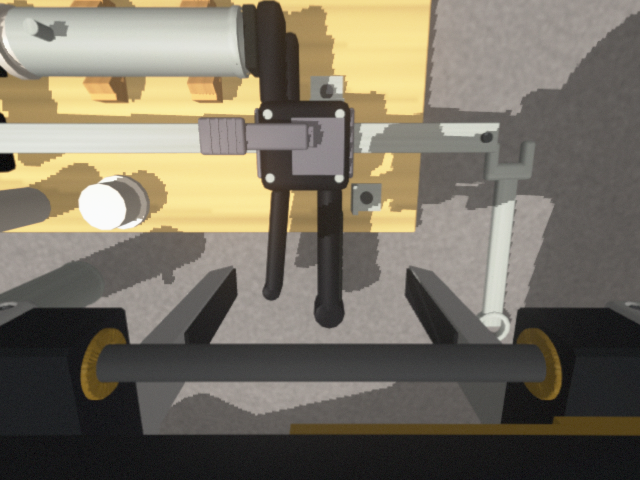

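View pics/scene1.png

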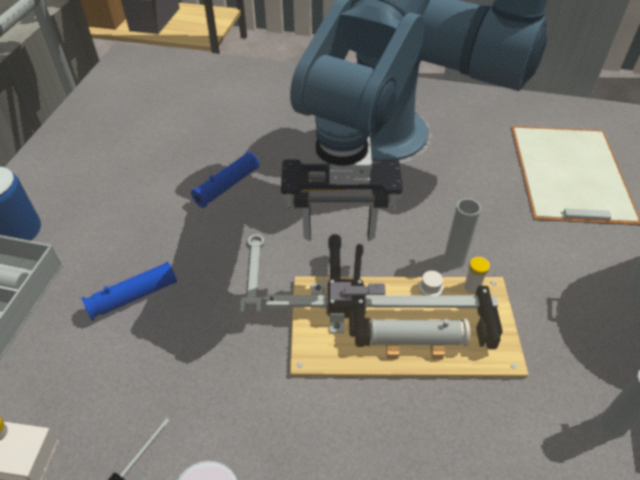

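Request:
send_rows:
  moves:
    - [[0.001,0,-0.03],[0,0,0],0]
    - [[0.0015,-0.0005,-0.06],[0,0,0],0]
    - [[0.0015,-0.0005,-0.085],[0,0,0],0]
    - [[0.0015,-0.0005,-0.0914],[0,0,0],0]
    - [[0.0015,-0.0005,-0.0914],[0,0,0],0.08]
  squeeze: 8

```text
time_s: 2.25
position: [449.3, -12.7, 43.9]
eef_rot: [[0.002, 0.976, 0.216], [0.001, 0.216, -0.976], [-1.0, 0.002, -0.0]]
force: [1.0, -0.3, -0.3]
finger_gap: 87.9
```

Request:
send_rows:
  moves:
    - [[-0.002,0,-0.002],[0,0,0],0.1]
    - [[-0.002,0,-0.002],[0,0,0],0.14]
    - [[-0.002,0,-0.002],[0,0,0],0.18]
    - [[-0.002,0,-0.002],[0,0,0],0.22]
    - [[-0.002,0,-0.002],[0,0,0],0.22]
  squeeze: 8

```text
time_s: 2.88
position: [447.3, -12.5, 42.0]
eef_rot: [[0.002, 0.976, 0.216], [0.001, 0.216, -0.976], [-1.0, 0.002, -0.001]]
force: [-0.7, 3.5, 3.9]
finger_gap: 73.0
```

Request:
send_rows:
  moves:
    - [[0,0,0],[0,0,0],0.27]
    - [[0,0,0],[0,0,0],0.32]
    - [[0,0,0],[0,0,0],0.37]
    - [[0,0,0],[0,0,0],0.42]
    - [[0,0,0],[0,0,0],0.47]
    - [[0,0,0],[0,0,0],0.52]
    - [[0,0,0],[0,0,0],0.52]
  squeeze: 8

```text
time_s: 3.75
position: [446.7, -10.7, 41.8]
eef_rot: [[0.0, 0.977, 0.215], [0.006, 0.215, -0.977], [-1.0, 0.001, -0.005]]
force: [-1.3, 13.7, 5.8]
finger_gap: 45.4
```

```bash
python3 - <<'E'
from h import *
st=manip.get_state(); print(st['position'],st['force'],st['finger_gap'])
save('wrist','wrist2');save('scene','scene2')
E
```

```text
[446.66070986 -10.69139496  41.77220011] [-1.34903777 13.66283667  5.80177407] 45.392163416309636
```

View pics/wrist2.png

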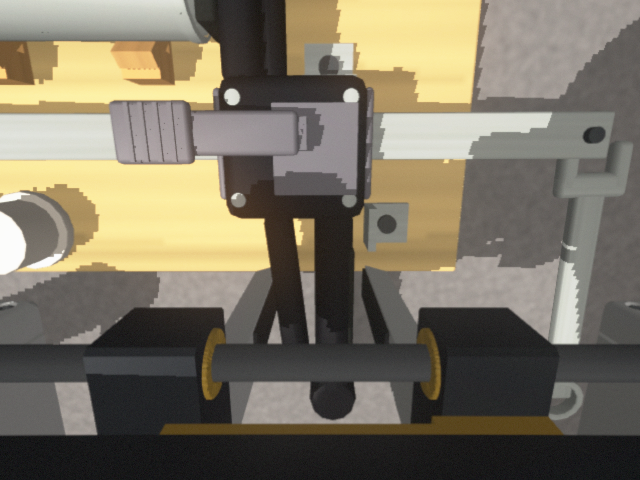

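View pics/scene2.png

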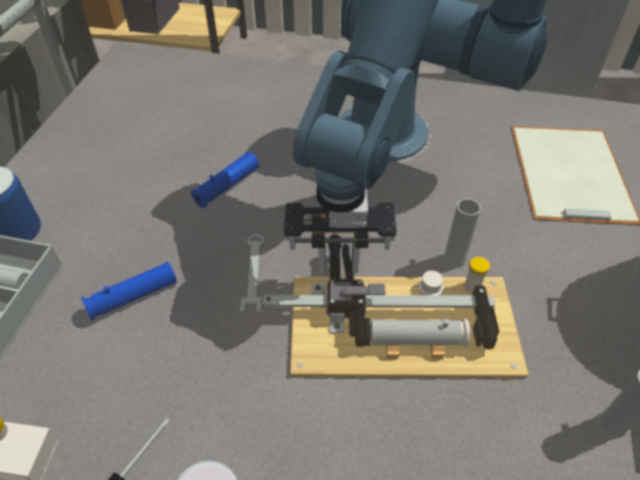

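Request:
send_rows:
  moves:
    - [[0,0,0],[0,0,0],0.54]
    - [[0,0,0],[0,0,0],0.58]
    - [[0,0,0],[0,0,0],0.58]
  squeeze: 5

```text
time_s: 4.22
position: [446.4, -9.4, 41.7]
eef_rot: [[-0.0, 0.977, 0.215], [0.008, 0.215, -0.977], [-1.0, 0.001, -0.008]]
force: [-0.9, 10.6, 5.3]
finger_gap: 42.8
```

Request:
send_rows:
  moves:
    - [[0,-0.001,-0.001],[0,0,0],0.4]
    - [[0,-0.002,-0.001],[0,0,0],0.25]
    - [[0,-0.003,-0.001],[0,0,0],0.1]
    - [[0,-0.003,-0.001],[0,0,0],0.1]
    - [[0,-0.003,-0.001],[0,0,0],0.13]
    - [[0,-0.003,-0.001],[0,0,0],0.19]
    - [[0,-0.003,-0.001],[0,0,0],0.25]
    - [[0,-0.003,-0.001],[0,0,0],0.31]
    - [[0,-0.003,-0.001],[0,0,0],0.37]
    - [[0,-0.003,-0.001],[0,0,0],0.43]
    - [[0,-0.003,-0.001],[0,0,0],0.49]
    - [[0,-0.003,-0.001],[0,0,0],0.53]
    - [[0,-0.003,-0.001],[0,0,0],0.53]
  squeeze: 6

```text
time_s: 5.85
position: [445.3, -10.6, 40.5]
eef_rot: [[-0.003, 0.977, 0.214], [0.012, 0.214, -0.977], [-1.0, -0.0, -0.013]]
force: [-3.1, 11.5, 5.8]
finger_gap: 44.4
```

```bash
python3 - <<'E'
from h import *
save('wrist','wrist3');s=save('scene','scene3');save('side','side3')
ims=[load(n)['color'][260:370,280:530,::-1] for n in ['scene0','scene3']]
cv2.imwrite('pics/cmp3.png',np.vstack([cv2.resize(i,None,fx=2.6,fy=2.6,interpolation=cv2.INTER_CUBIC) for i in ims]))
E
```

```text
(no output)
```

View pics/cmp3.png

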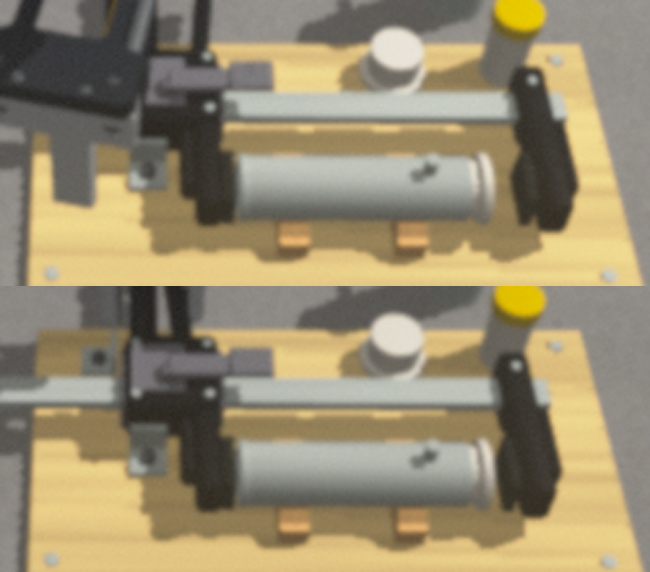

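View pics/wrist3.png

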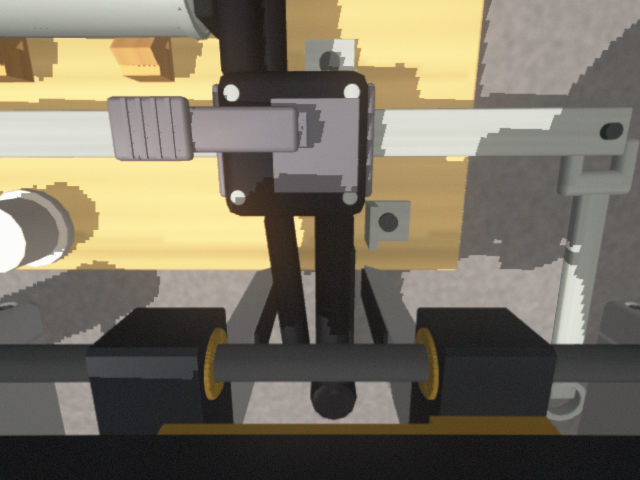

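Request:
send_rows:
  moves:
    - [[0.001,-0.001,0],[-0.012,0,0],0.4]
    - [[0.001,-0.002,0],[-0.012,0,0],0.25]
    - [[0.001,-0.002,0],[-0.012,0,0],0.1]
    - [[0.001,-0.002,0],[-0.012,0,0],0.1]
    - [[0.001,-0.002,0],[-0.012,0,0],0.13]
    - [[0.001,-0.002,0],[-0.012,0,0],0.18]
    - [[0.001,-0.002,0],[-0.012,0,0],0.23]
    - [[0.001,-0.002,0],[-0.012,0,0],0.28]
    - [[0.001,-0.002,0],[-0.012,0,0],0.33]
    - [[0.001,-0.002,0],[-0.012,0,0],0.38]
    - [[0.001,-0.002,0],[-0.012,0,0],0.43]
    - [[0.001,-0.002,0],[-0.012,0,0],0.48]
    - [[0.001,-0.002,0],[-0.012,0,0],0.53]
    - [[0.001,-0.002,0],[-0.012,0,0],0.53]
  squeeze: 6

```text
time_s: 7.75
position: [445.6, -10.8, 40.3]
eef_rot: [[-0.005, 0.977, 0.214], [0.004, 0.214, -0.977], [-1.0, -0.004, -0.005]]
force: [-1.4, 12.2, 3.5]
finger_gap: 44.8
```

```bash
cat > cmp.py <<'E'
from h import *
import sys
a,b=sys.argv[1:3]
s=save('scene','scene'+b)
ims=[load('scene'+n)['color'][260:370,280:530,::-1] for n in [a,b]]
cv2.imwrite(f'pics/cmp{b}.png',np.vstack([cv2.resize(i,None,fx=2.6,fy=2.6,interpolation=cv2.INTER_CUBIC) for i in ims]))
E
python3 cmp.py 3 4
```

```text
(no output)
```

View pics/cmp4.png

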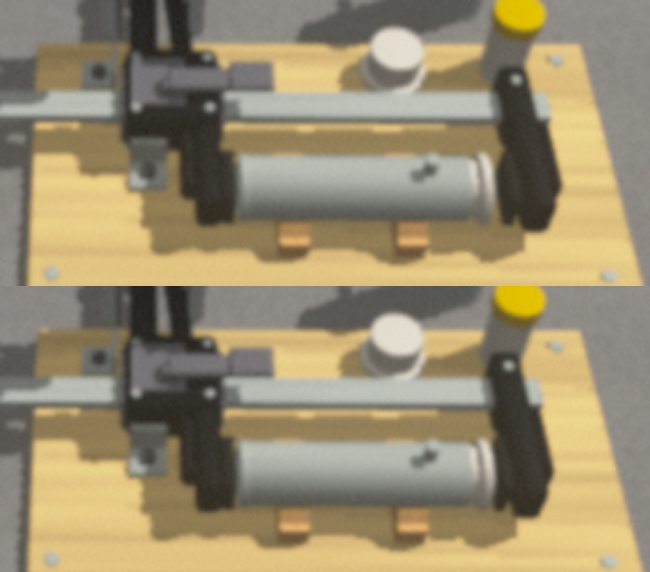

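Request:
send_rows:
  moves:
    - [[0.001,-0.001,0],[-0.005,0.005,0],0.4]
    - [[0.001,-0.002,0],[-0.005,0.005,0],0.25]
    - [[0.001,-0.002,0],[-0.005,0.005,0],0.1]
    - [[0.001,-0.002,0],[-0.005,0.005,0],0.1]
    - [[0.001,-0.002,0],[-0.005,0.005,0],0.13]
    - [[0.001,-0.002,0],[-0.005,0.005,0],0.18]
    - [[0.001,-0.002,0],[-0.005,0.005,0],0.23]
    - [[0.001,-0.002,0],[-0.005,0.005,0],0.28]
    - [[0.001,-0.002,0],[-0.005,0.005,0],0.33]
    - [[0.001,-0.002,0],[-0.005,0.005,0],0.38]
    - [[0.001,-0.002,0],[-0.005,0.005,0],0.43]
    - [[0.001,-0.002,0],[-0.005,0.005,0],0.48]
    - [[0.001,-0.002,0],[-0.005,0.005,0],0.53]
    - [[0.001,-0.002,0],[-0.005,0.005,0],0.53]
  squeeze: 6

```text
time_s: 9.55
position: [445.9, -11.0, 40.2]
eef_rot: [[-0.011, 0.977, 0.213], [0.003, 0.213, -0.977], [-1.0, -0.01, -0.006]]
force: [-0.7, 12.0, 4.1]
finger_gap: 45.4
```

```bash
python3 cmp.py 4 5
```

```text
(no output)
```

View pics/cmp5.png

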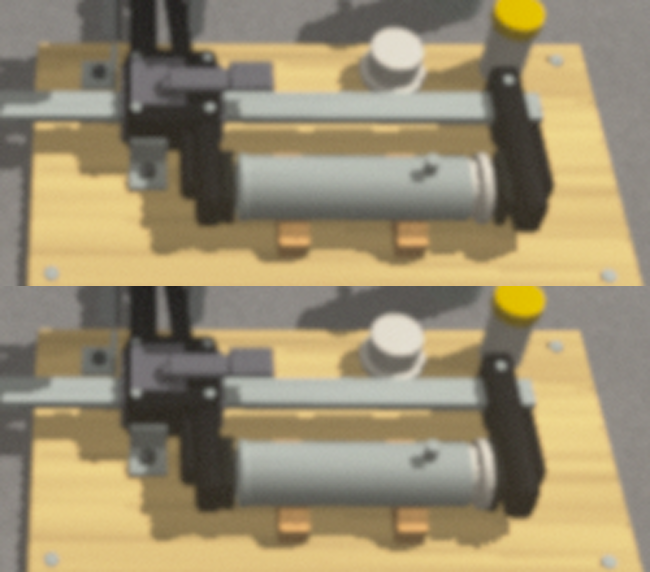

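Request:
send_rows:
  moves:
    - [[0.001,-0.001,0],[-0.004,-0.011,0],0.4]
    - [[0.001,-0.002,0],[-0.004,-0.011,0],0.25]
    - [[0.001,-0.002,0],[-0.004,-0.011,0],0.1]
    - [[0.001,-0.002,0],[-0.004,-0.011,0],0.1]
    - [[0.001,-0.002,0],[-0.004,-0.011,0],0.13]
    - [[0.001,-0.002,0],[-0.004,-0.011,0],0.18]
    - [[0.001,-0.002,0],[-0.004,-0.011,0],0.23]
    - [[0.001,-0.002,0],[-0.004,-0.011,0],0.28]
    - [[0.001,-0.002,0],[-0.004,-0.011,0],0.33]
    - [[0.001,-0.002,0],[-0.004,-0.011,0],0.38]
    - [[0.001,-0.002,0],[-0.004,-0.011,0],0.43]
    - [[0.001,-0.002,0],[-0.004,-0.011,0],0.48]
    - [[0.001,-0.002,0],[-0.004,-0.011,0],0.53]
    - [[0.001,-0.002,0],[-0.004,-0.011,0],0.53]
  squeeze: 6

```text
time_s: 11.35
position: [446.0, -11.1, 39.9]
eef_rot: [[-0.003, 0.977, 0.212], [0.004, 0.212, -0.977], [-1.0, -0.002, -0.004]]
force: [-2.0, 11.6, 3.7]
finger_gap: 50.3
```

```bash
python3 cmp.py 5 6
```

```text
(no output)
```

View pics/cmp6.png

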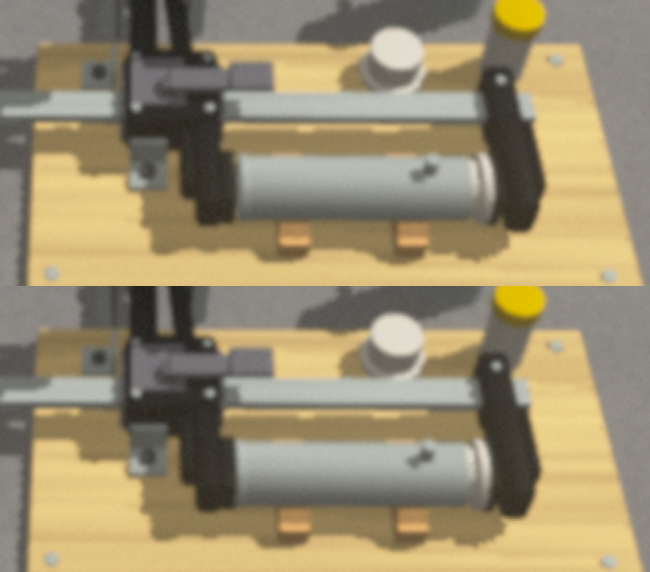

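Request:
send_rows:
  moves:
    - [[0,-0.001,0],[0,0,0],0.53]
    - [[0,-0.001,0],[0,0,0],0.53]
    - [[0,-0.001,0],[0,0,0],0.53]
    - [[0,-0.001,0],[0,0,0],0.53]
  squeeze: 6

```text
time_s: 11.9
position: [445.7, -10.1, 39.9]
eef_rot: [[-0.003, 0.977, 0.211], [0.008, 0.211, -0.977], [-1.0, -0.002, -0.008]]
force: [-1.0, 13.0, 1.6]
finger_gap: 48.5
```

```bash
python3 - <<'E'
from h import *
save('scene','scene7')
ims=[load('scene'+n)['color'][280:350,420:510,::-1] for n in ['0','6','7']]
cv2.imwrite('pics/z7.png',np.hstack([cv2.resize(i,None,fx=2.9*1,fy=2.9*1,interpolation=cv2.INTER_CUBIC) for i in ims]))
ims=[load('scene'+n)['color'][305:350,450:510,::-1] for n in ['0','7']]
cv2.imwrite('pics/z7.png',np.hstack([cv2.resize(i,None,fx=6.5,fy=6.5,interpolation=cv2.INTER_CUBIC) for i in ims]))
E
```

```text
(no output)
```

View pics/z7.png

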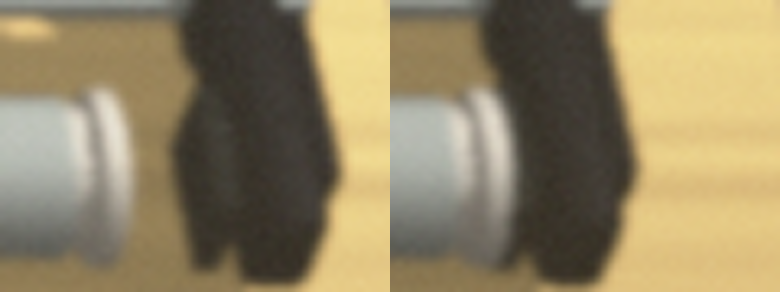

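Request:
send_rows:
  moves:
    - [[0,-0.002,0],[-0.006,0,0],0.53]
    - [[0,-0.002,0],[-0.006,0,0],0.53]
    - [[0,-0.002,0],[-0.006,0,0],0.53]
    - [[0,-0.002,0],[-0.006,0,0],0.53]
  squeeze: 6.7

```text
time_s: 12.45
position: [445.7, -9.9, 39.9]
eef_rot: [[-0.003, 0.978, 0.21], [0.007, 0.21, -0.978], [-1.0, -0.002, -0.007]]
force: [1.0, 14.3, 2.8]
finger_gap: 45.4
```

Request:
send_rows:
  moves:
    - [[0,-0.001,0],[-0.007,-0.003,0],0.4]
    - [[0,-0.002,0],[-0.007,-0.003,0],0.25]
    - [[0,-0.002,0],[-0.007,-0.003,0],0.1]
    - [[0,-0.002,0],[-0.007,-0.003,0],0.1]
    - [[0,-0.002,0],[-0.007,-0.003,0],0.13]
    - [[0,-0.002,0],[-0.007,-0.003,0],0.17]
    - [[0,-0.002,0],[-0.007,-0.003,0],0.21]
    - [[0,-0.002,0],[-0.007,-0.003,0],0.25]
    - [[0,-0.002,0],[-0.007,-0.003,0],0.29]
  squeeze: 6.3

```text
time_s: 13.58
position: [445.0, -10.9, 39.8]
eef_rot: [[-0.002, 0.978, 0.209], [0.002, 0.209, -0.978], [-1.0, -0.002, -0.003]]
force: [-2.6, 7.9, 4.8]
finger_gap: 66.9
```

Request:
send_rows:
  moves:
    - [[0,-0.0015,0],[-0.003,0,0],0.33]
    - [[0,-0.0015,0],[-0.003,0,0],0.37]
    - [[0,-0.0015,0],[-0.003,0,0],0.41]
    - [[0,-0.0015,0],[-0.003,0,0],0.41]
  squeeze: 6.3

```text
time_s: 14.08
position: [444.6, -10.5, 39.8]
eef_rot: [[-0.003, 0.978, 0.208], [0.004, 0.208, -0.978], [-1.0, -0.003, -0.004]]
force: [-0.3, 11.3, 5.5]
finger_gap: 55.6
```

Request:
send_rows:
  moves:
    - [[0.001,-0.0015,0],[-0.004,-0.003,0.004],0.45]
    - [[0.001,-0.0015,0],[-0.004,-0.003,0.004],0.49]
    - [[0.001,-0.0015,0],[-0.004,-0.003,0.004],0.53]
    - [[0.001,-0.0015,0],[-0.004,-0.003,0.004],0.53]
  squeeze: 6.3

```text
time_s: 14.58
position: [444.6, -9.9, 39.7]
eef_rot: [[-0.003, 0.977, 0.212], [0.004, 0.212, -0.977], [-1.0, -0.002, -0.005]]
force: [-3.0, 12.4, 8.0]
finger_gap: 49.2
```

```bash
python3 - <<'E'
from h import *
save('scene','scene8')
ims=[load('scene'+n)['color'][305:350,450:510,::-1] for n in ['7','8']]
cv2.imwrite('pics/z8.png',np.hstack([cv2.resize(i,None,fx=6.5,fy=6.5,interpolation=cv2.INTER_CUBIC) for i in ims]))
E
```

```text
(no output)
```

View pics/z8.png

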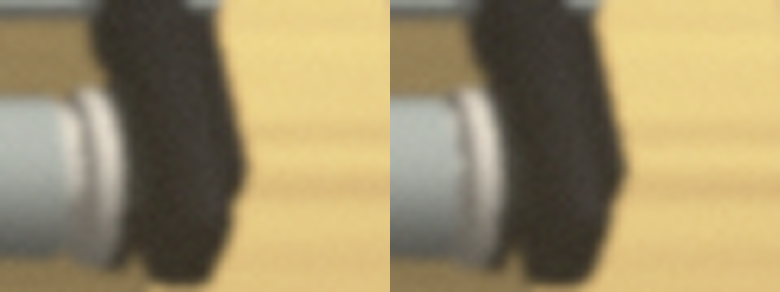

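Request:
send_rows:
  moves:
    - [[0.001,-0.001,0],[-0.005,-0.003,0.004],0.4]
    - [[0.001,-0.002,0],[-0.005,-0.003,0.004],0.25]
    - [[0.001,-0.0025,0],[-0.005,-0.003,0.004],0.1]
    - [[0.001,-0.0025,0],[-0.005,-0.003,0.004],0.1]
    - [[0.001,-0.0025,0],[-0.005,-0.003,0.004],0.13]
    - [[0.001,-0.0025,0],[-0.005,-0.003,0.004],0.17]
    - [[0.001,-0.0025,0],[-0.005,-0.003,0.004],0.21]
    - [[0.001,-0.0025,0],[-0.005,-0.003,0.004],0.25]
    - [[0.001,-0.0025,0],[-0.005,-0.003,0.004],0.29]
  squeeze: 6.3

```text
time_s: 15.75
position: [444.7, -11.3, 39.5]
eef_rot: [[-0.002, 0.977, 0.215], [0.002, 0.215, -0.977], [-1.0, -0.002, -0.002]]
force: [-2.1, 8.5, 3.5]
finger_gap: 67.3
```

Request:
send_rows:
  moves:
    - [[0.001,-0.0015,0],[-0.003,0,0],0.33]
    - [[0.001,-0.0015,0],[-0.003,0,0],0.37]
    - [[0.001,-0.0015,0],[-0.003,0,0],0.41]
    - [[0.001,-0.0015,0],[-0.003,0,0],0.41]
  squeeze: 6.3

```text
time_s: 16.25
position: [444.4, -10.9, 39.2]
eef_rot: [[-0.006, 0.977, 0.215], [0.003, 0.215, -0.977], [-1.0, -0.005, -0.004]]
force: [-2.4, 10.6, 6.5]
finger_gap: 55.8
```

Not seated yet; the cap is still moving at about 11 N.

Request:
send_rows:
  moves:
    - [[0.001,-0.0015,0.0005],[-0.003,-0.004,0],0.45]
    - [[0.001,-0.0015,0.0005],[-0.003,-0.004,0],0.49]
    - [[0.001,-0.0015,0.0005],[-0.003,-0.004,0],0.53]
    - [[0.001,-0.0015,0.0005],[-0.003,-0.004,0],0.53]
  squeeze: 6.5

```text
time_s: 16.75
position: [444.2, -10.1, 39.2]
eef_rot: [[-0.005, 0.977, 0.214], [0.005, 0.214, -0.977], [-1.0, -0.003, -0.006]]
force: [-1.6, 12.7, 3.5]
finger_gap: 45.8
```

```bash
python3 - <<'E'
from h import *
save('scene','scene9')
ims=[load('scene'+n)['color'][305:350,450:510,::-1] for n in ['8','9']]
cv2.imwrite('pics/z9.png',np.hstack([cv2.resize(i,None,fx=6.5,fy=6.5,interpolation=cv2.INTER_CUBIC) for i in ims]))
E
```

```text
(no output)
```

View pics/z9.png

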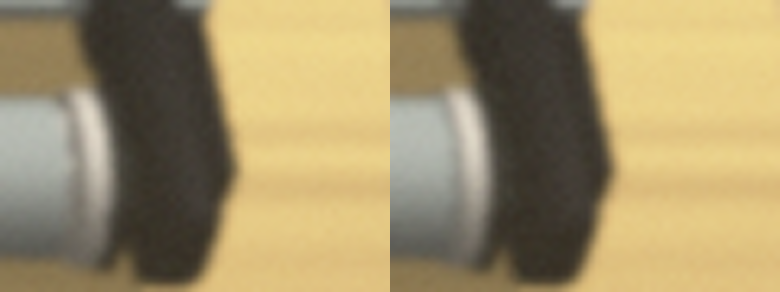

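Request:
send_rows:
  moves:
    - [[0.002,-0.001,0.001],[-0.005,-0.004,0.002],0.4]
    - [[0.002,-0.002,0.001],[-0.005,-0.004,0.002],0.25]
    - [[0.002,-0.0025,0.001],[-0.005,-0.004,0.002],0.1]
    - [[0.002,-0.0025,0.001],[-0.005,-0.004,0.002],0.1]
    - [[0.002,-0.0025,0.001],[-0.005,-0.004,0.002],0.13]
    - [[0.002,-0.0025,0.001],[-0.005,-0.004,0.002],0.17]
    - [[0.002,-0.0025,0.001],[-0.005,-0.004,0.002],0.21]
    - [[0.002,-0.0025,0.001],[-0.005,-0.004,0.002],0.25]
    - [[0.002,-0.0025,0.001],[-0.005,-0.004,0.002],0.29]
  squeeze: 6.5

```text
time_s: 17.92
position: [445.3, -11.5, 40.1]
eef_rot: [[-0.003, 0.977, 0.215], [0.003, 0.215, -0.977], [-1.0, -0.002, -0.003]]
force: [-3.7, 7.9, 3.0]
finger_gap: 67.5
```

Request:
send_rows:
  moves:
    - [[0,-0.001,0],[-0.003,-0.002,0],0.32]
    - [[0,-0.001,0],[-0.003,-0.002,0],0.35]
    - [[0,-0.001,0],[-0.003,-0.002,0],0.35]
  squeeze: 6.5

```text
time_s: 18.3
position: [445.0, -10.8, 40.1]
eef_rot: [[-0.002, 0.977, 0.214], [0.003, 0.214, -0.977], [-1.0, -0.001, -0.004]]
force: [-2.1, 10.7, 3.0]
finger_gap: 61.0
```

Request:
send_rows:
  moves:
    - [[0,-0.0015,0],[-0.003,-0.002,0],0.38]
    - [[0,-0.0015,0],[-0.003,-0.002,0],0.41]
    - [[0,-0.0015,0],[-0.003,-0.002,0],0.41]
  squeeze: 6.5

```text
time_s: 18.68
position: [444.7, -10.1, 40.1]
eef_rot: [[-0.0, 0.977, 0.213], [0.005, 0.213, -0.977], [-1.0, 0.001, -0.005]]
force: [-0.8, 12.7, 1.5]
finger_gap: 56.6
```

Request:
send_rows:
  moves:
    - [[0,-0.001,0],[-0.003,0,0],0.43]
    - [[0,-0.001,0],[-0.003,0,0],0.45]
    - [[0,-0.001,0],[-0.003,0,0],0.45]
  squeeze: 6.5

```text
time_s: 19.05
position: [444.4, -9.0, 40.0]
eef_rot: [[-0.001, 0.977, 0.212], [0.007, 0.212, -0.977], [-1.0, 0.001, -0.007]]
force: [-0.3, 13.2, 1.7]
finger_gap: 53.7
```

```bash
python3 - <<'E'
from h import *
st=manip.get_state(); print(st['position'],st['force'],st['finger_gap'])
save('scene','scene10')
ims=[load('scene'+n)['color'][305:350,450:510,::-1] for n in ['9','10']]
cv2.imwrite('pics/z10.png',np.hstack([cv2.resize(i,None,fx=6.5,fy=6.5,interpolation=cv2.INTER_CUBIC) for i in ims]))
E
```

```text
[444.38395802  -8.97263905  40.00220983] [-0.30253162 13.22172632  1.65776472] 53.65246428984237
```

View pics/z10.png

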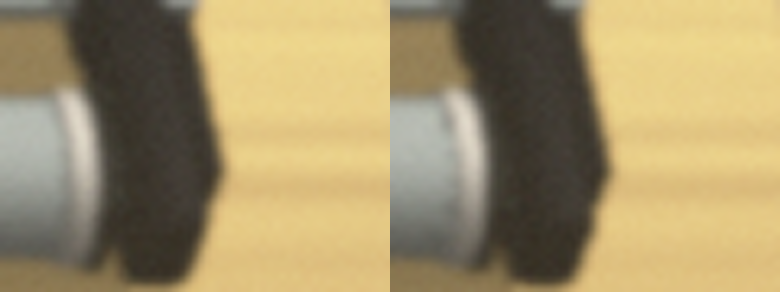

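Request:
send_rows:
  moves:
    - [[0,-0.001,0],[-0.006,0,0],0.47]
    - [[0,-0.002,0],[-0.006,0,0],0.49]
    - [[0,-0.002,0],[-0.006,0,0],0.49]
    - [[0,-0.002,0],[-0.006,0,0],0.49]
  squeeze: 6.9

```text
time_s: 19.6
position: [444.3, -8.7, 40.1]
eef_rot: [[-0.001, 0.978, 0.21], [0.006, 0.21, -0.978], [-1.0, 0.0, -0.006]]
force: [0.4, 14.4, 2.3]
finger_gap: 52.5
```

Stalled: the trigger moves only 0.3 mm for an extra 1.2 N, which is what pad compression alone would give, so the cap is seated. I'll let go, lift and inspect.

Request:
send_rows:
  moves:
    - [[0.001,-0.001,0],[-0.005,0,0.005],0.3]
    - [[0.001,-0.003,0],[-0.005,0,0.005],0.1]
    - [[0.001,-0.003,0],[-0.005,0,0.005],0]
    - [[0.001,-0.003,0.02],[-0.005,0,0.005],0]
    - [[0.001,-0.003,0.05],[-0.005,0,0.005],0]
    - [[0.001,-0.003,0.08],[-0.005,0,0.005],0]
    - [[0.015,0.03,0.095],[-0.005,0,0.005],0]
    - [[0.025,0.07,0.1],[-0.005,0,0.005],0]
    - [[0.032,0.11,0.1],[-0.005,0,0.005],0]
    - [[0.033,0.124,0.1],[-0.005,0,0.005],0]
    - [[0.033,0.124,0.1],[-0.005,0,0.005],0]

```text
time_s: 20.98
position: [477.3, 115.2, 140.0]
eef_rot: [[-0.001, 0.976, 0.217], [0.0, 0.217, -0.976], [-1.0, -0.001, -0.0]]
force: [0.3, -0.5, 0.0]
finger_gap: 94.2
```

```bash
python3 - <<'E'
from h import *
st=manip.get_state(); print(st['position'],st['force'],st['finger_gap'])
save('wrist','wrist11');save('side','side11');save('scene','scene11')
E
```

```text
[477.33975173 115.18143238 140.04015147] [ 0.26258283 -0.4556484   0.02322027] 94.22538313788729
```

View pics/wrist11.png

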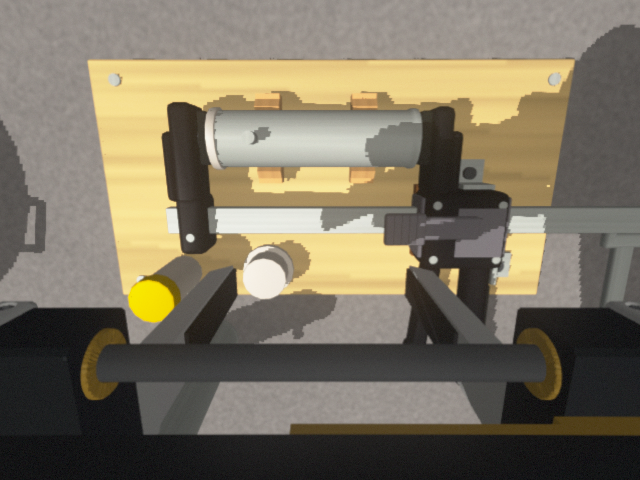

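```bash
python3 - <<'E'
from h import *
s=load('wrist11')
cv2.imwrite('pics/z11.png',cv2.resize(s['color'][95:260,150:270,::-1],None,fx=6*.6,fy=6*.6,interpolation=cv2.INTER_CUBIC)[:595])
cv2.imwrite('pics/z11b.png',cv2.resize(s['color'][95:180,180:270,::-1],None,fx=7,fy=7,interpolation=cv2.INTER_CUBIC))
th=np.radians(12.5);R=np.array([[np.cos(th),-np.sin(th)],[np.sin(th),np.cos(th)]]);O=np.array([517.4,31.5])
# predicted pixel at shell top line z=61.. for clamp y
for y in [22,162,168]:
  for z in (40,60,62): print(y,z,np.round(proj(s,np.r_[O+R@np.array([60,y]),z]),1))
E
```

```text
22 40 [414.7 136.7]
22 60 [422.7 135.4]
22 62 [423.5 135.3]
162 40 [222.  136.9]
162 60 [213.7 135.6]
162 62 [212.7 135.5]
168 40 [213.7 136.9]
168 60 [204.7 135.6]
168 62 [203.7 135.5]
```

View pics/z11b.png

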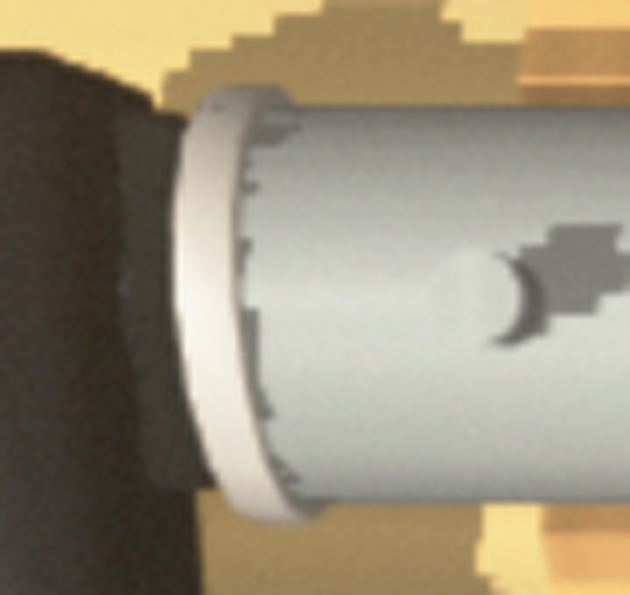

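Request:
send_rows:
  moves:
    - [[0.01,-0.02,0],[0,0,0],0.3]
    - [[0.025,-0.04,0],[0,0,0],0.6]
    - [[0.033,-0.0505,0],[0,0,0],1]
    - [[0.033,-0.0505,0],[0,0,0],1]
    - [[0.033,-0.0505,-0.01],[0,0,0],1]
    - [[0.033,-0.0505,-0.02],[0,0,0],1]
    - [[0.033,-0.0505,-0.032],[0,0,0],1]
    - [[0.033,-0.0505,-0.038],[0,0,0],1]
    - [[0.033,-0.0505,-0.038],[0,0,0],1]
  squeeze: 10

```text
time_s: 22.25
position: [509.7, 63.9, 101.2]
eef_rot: [[-0.003, 0.977, 0.214], [0.001, 0.214, -0.977], [-1.0, -0.002, -0.001]]
force: [1.1, -0.3, -0.1]
finger_gap: 7.8
```

```bash
python3 - <<'E'
from h import *
s=save('side','side12')
cv2.imwrite('pics/z12.png',cv2.resize(s['color'][150:280,220:420,::-1],None,fx=4,fy=4,interpolation=cv2.INTER_CUBIC))
s=save('scene','scene12')
cv2.imwrite('pics/z12b.png',cv2.resize(s['color'][220:370,260:530,::-1],None,fx=2.9,fy=2.9,interpolation=cv2.INTER_CUBIC))
E
```

```text
(no output)
```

View pics/z12.png

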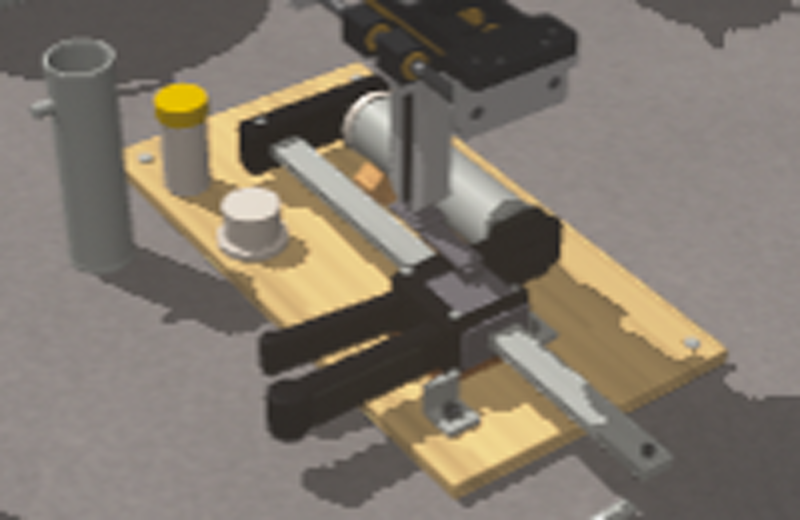

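View pics/z12b.png

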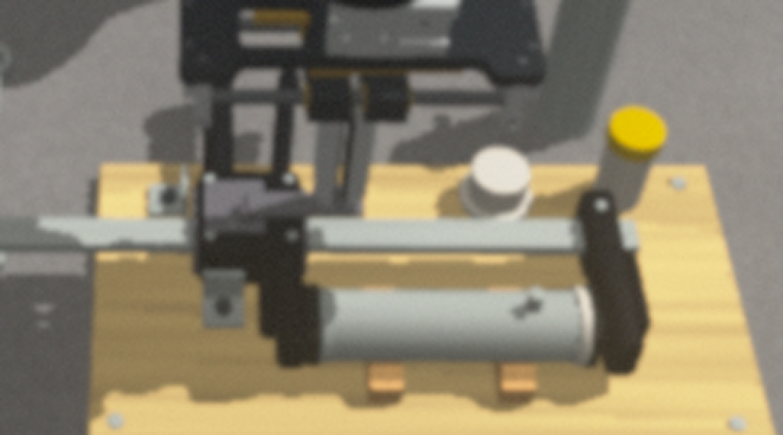

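Request:
send_rows:
  moves:
    - [[0.0005,0.0005,-0.003],[0,0,0],1]
    - [[0.0005,0.0005,-0.006],[0,0,0],1]
    - [[0.0005,0.0005,-0.008],[0,0,0],1]
    - [[0.0005,0.0005,-0.01],[0,0,0],1]
    - [[0.0005,0.0005,-0.012],[0,0,0],1]
    - [[0.0005,0.0005,-0.014],[0,0,0],1]
    - [[0.0005,0.0005,-0.0155],[0,0,0],1]
    - [[0.0005,0.0005,-0.0155],[0,0,0],1]
    - [[0.0005,0.0005,-0.0155],[0,0,0],1]
    - [[0.0005,0.0005,-0.0155],[0,0,0],1]
    - [[0.0005,0.0005,-0.0155],[0,0,0],1]
    - [[0.0005,0.0005,-0.0155],[0,0,0],1]
    - [[0.0005,0.0005,-0.0155],[0,0,0],1]
    - [[0.0005,0.0005,-0.0155],[0,0,0],1]
    - [[0.0005,0.0005,-0.0155],[0,0,0],1]

```text
time_s: 24.22
position: [510.9, 64.3, 86.6]
eef_rot: [[-0.001, 0.977, 0.214], [0.001, 0.214, -0.977], [-1.0, -0.001, -0.001]]
force: [0.4, 1.4, 1.6]
finger_gap: 0.7
```

```bash
python3 - <<'E'
from h import *
s=save('scene','scene13')
cv2.imwrite('pics/z13b.png',cv2.resize(s['color'][220:370,260:530,::-1],None,fx=2.9,fy=2.9,interpolation=cv2.INTER_CUBIC))
E
```

```text
(no output)
```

View pics/z13b.png

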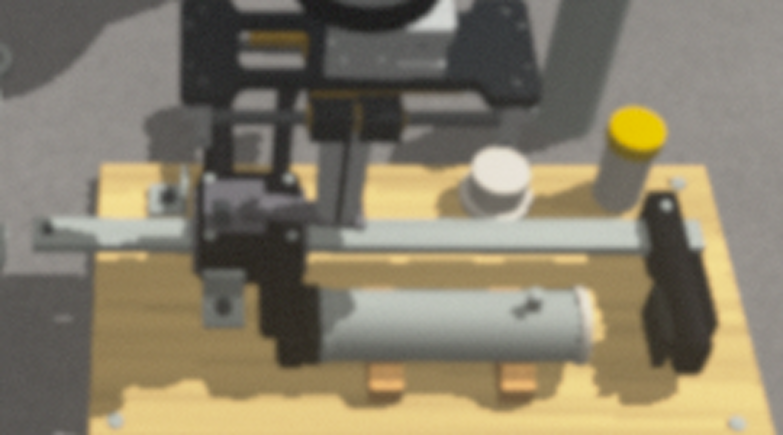

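Request:
send_rows:
  moves:
    - [[0,0,-0.001],[0,0,0],1]
    - [[0,0,-0.001],[0,0,0],1]
    - [[0,0,-0.001],[0,0,0],1]
    - [[0,0,-0.001],[0,0,0],1]
    - [[0,0,0.01],[0,0,0],1]
    - [[0,0,0.03],[0,0,0],1]
    - [[0,0,0.06],[0,0,0],1]
    - [[-0.01,0.01,0.09],[0,0,0],1]
    - [[-0.03,0.02,0.11],[0,0,0],1]
    - [[-0.04,0.03,0.12],[0,0,0],1]
    - [[-0.04,0.03,0.12],[0,0,0],1]
    - [[-0.04,0.03,0.12],[0,0,0],1]

```text
time_s: 25.78
position: [470.8, 94.1, 205.8]
eef_rot: [[-0.002, 0.977, 0.214], [0.0, 0.214, -0.977], [-1.0, -0.002, -0.001]]
force: [0.3, 0.6, -0.1]
finger_gap: 0.5
```

```bash
python3 - <<'E'
from h import *
st=manip.get_state(); print(st['time_s'],st['position'],st['force'])
s=save('scene','scene14')
cv2.imwrite('pics/z14b.png',cv2.resize(s['color'][220:370,260:530,::-1],None,fx=2.9,fy=2.9,interpolation=cv2.INTER_CUBIC))
s=save('wrist','wrist14')
th=np.radians(12.5);R=np.array([[np.cos(th),-np.sin(th)],[np.sin(th),np.cos(th)]]);O=np.array([517.4,31.5])
for p in [(60,205,40),(60,205,55),(60,162,60),(60,168,62),(-79,14,52),(0,34,76),(60,22,60)]: print(p,np.round(proj(s,np.r_[O+R@np.array(p[:2]),p[2]])))
E
```

```text
25.775 [470.76578992  94.07794129 205.76266272] [ 0.27055549  0.63598948 -0.14811384]
(60, 205, 40) [172. 127.]
(60, 205, 55) [165. 126.]
(60, 162, 60) [213. 126.]
(60, 168, 62) [205. 126.]
(-79, 14, 52) [380. 276.]
(0, 34, 76) [365. 198.]
(60, 22, 60) [378. 125.]
```

View pics/wrist14.png

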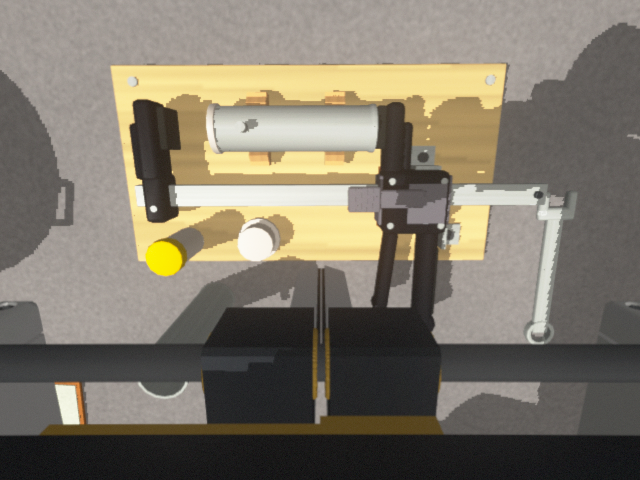

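View pics/z14b.png

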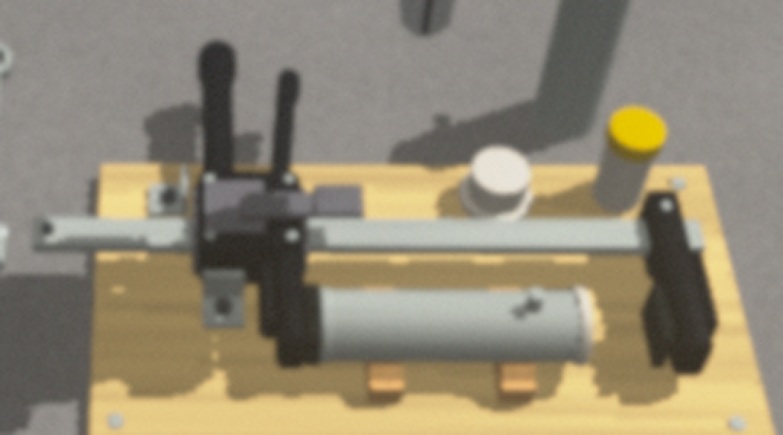

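```bash
python3 - <<'E'
from h import *
s=load('wrist14')
cv2.imwrite('pics/z15.png',cv2.resize(s['color'][90:165,170:270,::-1],None,fx=7,fy=7,interpolation=cv2.INTER_CUBIC))
E
```

```text
(no output)
```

View pics/z15.png

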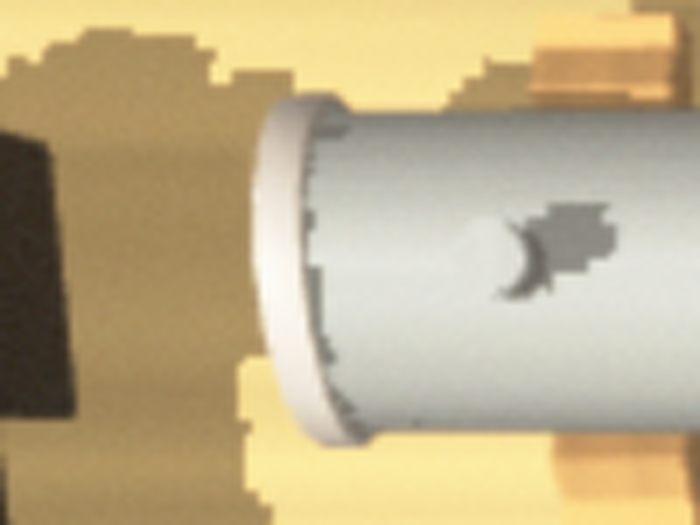

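The flange (crop columns 255 to 305) sits flush on the rim, the jaw is fully back, and the trigger and tab are at rest. Handing in.

```bash
python3 -c "
from plant import order
print(order.close_job())"
```

```text
the job is handed in; nothing more can be done
None
```

The cap is pressed home, the jaw has run back to its open stop, and the job is handed in. It took about 26 s of the 62 s.

**Pressing:** I worked the trigger with one finger in eight strokes, with the push capped at about 14.5 N. On the last stroke it stalled early: an extra 1.2 N moved the trigger only about 0.3 mm, which matches the pad compressing, so I stopped there. By the given formula, the highest push of about 14.4 N puts the jaw force at 24 to 34 N, under the 45 N limit.

**Release:** I let go of the trigger and held the tab down until the jaw had run back.

**Last checks:**
- The pictures show the flange flush on the rim. They cannot resolve the 0.5 mm limit, so that rests on the stall I felt.
- The pad is within about 2 mm of its open position.
- The trigger and tab are back at rest, and the shell lies straight in its blocks.
- The spare cap, sample pot and spanner look untouched. I did not check the standing spare shell specifically, but the arm did not go near it.
- The arm is clear, with wrist force near zero.

**One disagreement:** two earlier strokes on the cap also stopped short of the trigger's stop at 12 to 13 N. The strokes after them moved the cap further, so I did not count those as seating.

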